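Overhang the steel blank for the tongs

TASK

With the fingertips, push the flat metal blank on the brick ledge until it lies square against the ledge's dark steel fence and about 40 mm of it sticks out past the end of the ledge next to the blue tub, so that tongs can take its edge. Only push it: do not lift it or let it tip off the ledge, and do not disturb the crucible, the brass ingot or the hammer.

Things in the scene. Friction and masses are not known exactly. Their poses are not given: they have to be found in the camera images.
- ledge: Fixed brick ledge, 170 mm (its x) by 300 mm (its y), flat terracotta top 80 mm above the work surface. Origin at the centre of its underside; x points across it to the far side, y along it, so its two ends are at y = -150 mm and y = +150 mm. A fixed dark steel fence, 15 mm thick, stands 14 mm above the top along the whole far side; its inner face, which faces the robot, is at x = +65 mm. Both ends and the near side (x = -85 mm) are open.
- blank: Loose flat bright metal plate, 90 mm (its x) by 120 mm (its y) by 8 mm thick, about 0.65 kg, lying flat on the ledge with its long side roughly along the ledge; it slides under a few newtons. Origin at the centre of its underside, z up. It starts wholly on the ledge, clear of the fence and somewhat askew.
- tub: Fixed blue open steel tub, 200 by 140 mm, 60 mm high (lower than the ledge), standing on the table about 30 mm beyond one end of the ledge, either end. Its side tells the end past which the blank must stick out. Origin at the centre of its underside.
- bricks: Fixed pair of tan firebricks lying together, 230 by 130 mm, 50 mm high, about 35 mm beyond the ledge's other end. Origin at the centre of the underside.
- crucible: Loose dark graphite crucible (open cup), 68 mm across, 85 mm high, standing on the table beyond the fence. Origin at the centre of its underside. Leave alone.
- ingot: Loose brass ingot, 45 by 100 mm, 30 mm high, lying on the table beyond the fence. Origin at the centre of its underside. Leave alone.
- hammer: Loose hammer lying on the table to the robot's right, clear of the ledge. Leave alone.
Mind the look-alikes: they are no part of the job. What is shaped like the blank but orange is not meant.

How it is judged:
By the outcome, as a careful person would: the job done as asked, in the order asked, and still so for the second after the job is handed in, with the robot touching nothing.
It also fails if it takes over 48 s, if anything falls off the work surface, if the arm or the gripper's body presses on something with over 40 N, if the wrist force passes 120 N, or if a joint passes its speed limit or range.

ROBOT

A 6-joint arm with a two-finger parallel gripper is mounted at the origin on the work surface. World frame = base frame: x ahead of the robot, y to its left, z up, the work surface at z = 0. Lengths are in m, angles in rad, forces in N, time in s.
With the tool pointing down it reaches from about 0.4 to 0.825 m from the base axis. Payload 7 kg.
Tool frame: the origin (TCP) lies at the centre of the arm's flange, where the gripper is bolted on; the fingertips stand 178 mm ahead of it and the grasp point (between the pads) lies ahead of it (tcp_to_grasp is the z of the grasp point in the tool frame, in m); z points along the fingers, x is the direction in which the jaws open and shut, and the axes are right-handed (so a half turn about z gives the same grasp; the last joint's range is limited). The gripper opens to 88 mm and grips with 3 to 60 N. Pads are 19 mm wide; open, the fingers measure 130 mm over their backs; the gripper's body (78 mm by 193 mm) begins 47 mm behind the grasp point.
Start: joints at [1.457, 0.359, 0.012, 0, -1.224, -0.288], TCP at [0.264, 0.621, 0.405] pointing down, gripper open.
Joint ranges: [-3.07, 3.07], [-1.43, 2.12], [-1.02, 1.25], [-3.03, 1.67], [-3.05, -0], [-3.03, 3.03]. Speed limits (rad/s): [2.39, 2.39, 3.01, 3.14, 3.14, 3.14].

INTERFACE

Orientations are given as [roll, pitch, yaw] about the fixed x, y, z axes, in that order (R = Rz(yaw) Ry(pitch) Rx(roll)).
In Python, from station import get_state, grab_frame, job_done, tcp_to_grasp gives the robot as it stands.
- The arm moves only by the tool drive_tool, never from a script. Its argument "moves" is a list of rows, each a list of 7 numbers: the shift along the tool's x, y, z in mm, then the turn, a rotation vector about the tool's x, y, z in degrees, then the closure, from -1 (fully open) to 1 (shut), so that 0 is half open. In form: [[dx, dy, dz, ax, ay, az, claw], ...]. A call has 1 to 12 rows; each row is the pose to reach, as a shift and turn from the pose commanded when the call began, along the tool's axes at that moment; what a row does not reach only later rows make up. A row lasts 1/8 s, in which the tool goes at most 62.5 mm and 10.7 degrees, less where a joint would pass 70% of its speed; a pose out of reach is approached as far as the arm can. A call with a gripper value outside its range is refused whole. The fingers move at their own pace and stop on an object; "grip_force" is the grip in N (left out, the last holds). Time passes only in rows, so rows that repeat a pose let the fingers close. It gives the time, the measured TCP pose, the force and the opening at its end, in the units of the state.
- get_state(): the state, without advancing time (a new reading comes with each control period).
- grab_frame(name): name is "scene" or "top"; returns a dict with "img" (420x560x3 uint8, red, green, blue), "range_z" (420x560 float32, m along the optical axis (not along the pixel's ray), 0 where there is no reading), "fovy" (degrees; the focal length in pixels is half the picture's height over the tangent of half this angle, whatever the lens; pixels are square), "cx", "cy" (the principal point, pixels), "rvec" (rotation vector, rad) and "tvec" (3), from world to camera coordinates, as OpenCV has them. Camera axes: x right, y down, z forward; pixel columns grow to the right and rows downward; lengths in m; the calibration is good to about 2 mm. A picture is of the moment at which its call begins.
- job_done(): hands the job in, once; it reports no verdict.
The state is a dict: "t": time; "q": joint angles; "qd": joint speeds; "joint_efforts": joint torques, N m; "eef_pos": TCP position; "ee_rot": TCP orientation; "force": force on the tool from outside, world axes, zero at the start; "moment": the same for the moment, N m; "width": finger opening in m.
Only numpy, scipy, OpenCV 4.12 (cv2) and the standard library are available. Lean on these libraries where they do the work, as an engineer would, in place of code of your own. Each camera call takes 0.05 s, during which the arm holds its last target. There are 200 camera calls.

## Working session

There is one attempt and no reset: what is moved stays moved. The work goes in short steps, Python scripts to look and compute and a tool call to move; the robot and the scene stay as the last step left them, time stands still between calls to the robot, and variables do not carry over. Pictures are saved under pics/ and viewed, about 8 in all and at most 12, crops included, and the job is handed in when it is done.

Besides the shell and the picture viewer there is one more tool, called after "Call:" by a JSON object that holds its "op" and its "data". drive_tool: Moves the arm, as the interface text tells. Its arguments: {"type":"object","properties":{"moves":{"type":"array"},"grip_force":{"type":"number"}},"required":["moves"]}

```bash
mkdir -p pics; ls
python3 - <<'E'
from station import *
import cv2,numpy as np
print(get_state(),tcp_to_grasp)
for n in("scene","top"):
    f=grab_frame(n);cv2.imwrite(f"pics/{n}0.png",f["img"][:,:,::-1]);np.savez(f"{n}0.npz",**f)
    print(n,f["fovy"],f["cx"],f["cy"],f["rvec"],f["tvec"])
E
```

```text
pics
{'t': 0.0, 'q': array([ 1.45709662e+00,  3.59404883e-01,  1.10460757e-02, -3.29375718e-04,
       -1.22411806e+00, -2.88123803e-01]), 'qd': array([-0.00029071, -0.00152757,  0.00116677,  0.00127686,  0.00017205,
        0.00017371]), 'joint_efforts': array([ 1.37873467e-04, -5.82716703e+01,  2.93067563e+01,  6.99720472e+00,
        7.19439398e-03, -1.55749526e-04]), 'eef_pos': array([0.26390409, 0.62105787, 0.40370898]), 'ee_rot': array([-3.14141195e+00, -1.69925664e-03, -1.97273217e+00]), 'force': array([ 0.20494347,  0.4813754 , -0.94229914]), 'moment': array([ 0.04085659, -0.02139237, -0.00491305]), 'width': 0.08757690031517139} 0.1593
scene 42.69822888340674 279.2842182642009 211.10790517552198 [ 2.41775286  0.67464437 -0.22154665] [-0.43233587 -0.26066157  1.74977403]
top 43.112699945529 277.2947997865151 212.63741354464847 [ 2.15858119 -2.09817743  0.16391525] [-0.09974377  0.56277473  1.27612381]
```

View pics/top0.png

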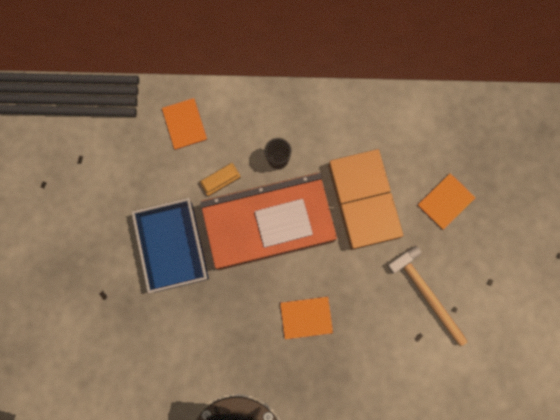

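View pics/scene0.png

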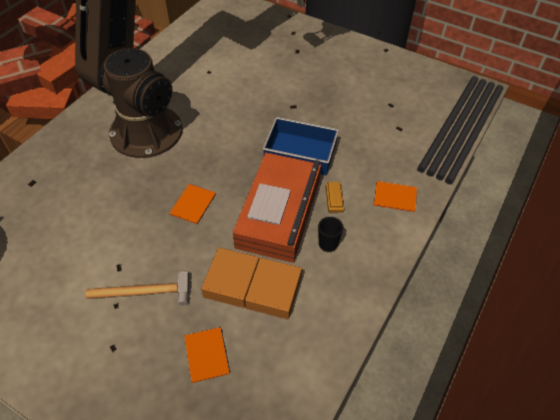

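The top view shows the blue tub at (170,245), the red ledge around (268,222), and the firebricks at (367,198). The bright metal plate on the ledge at (284,223) is the only blank-shaped thing that isn't orange. The orange plates at (185,124), (447,200) and (306,318) are decoys. The fence runs along the ledge's upper (far) edge. The scene view agrees, with the blank at (269,203). Next I measure and take one confirming crop.

```bash
cat > h.py <<'E'
import cv2,numpy as np
from station import *
def cam(f):
    h=f["img"].shape[0]; F=h/2/np.tan(np.radians(f["fovy"])/2)
    K=np.array([[F,0,f["cx"]],[0,F,f["cy"]],[0,0,1]]);R=cv2.Rodrigues(np.array(f["rvec"],float))[0]
    return K,R,np.array(f["tvec"],float).ravel()
def cast(f,px,z):
    K,R,t=cam(f);px=np.atleast_2d(np.array(px,float));d=(R.T@np.linalg.inv(K)@np.c_[px,np.ones(len(px))].T).T
    c=-R.T@t; return c+d*((z-c[2])/d[:,2])[:,None]
def cloud(f):
    v,u=np.mgrid[:420,:560];K,R,t=cam(f);Z=f["range_z"]
    p=np.stack([(u-K[0,2])/K[0,0]*Z,(v-K[1,2])/K[1,1]*Z,Z],-1)
    return (p-t)@R
def rect(f,mask,z):
    m=cv2.morphologyEx(mask.astype(np.uint8),cv2.MORPH_OPEN,np.ones((3,3)))
    c=max(cv2.findContours(m,cv2.RETR_EXTERNAL,cv2.CHAIN_APPROX_NONE)[0],key=cv2.contourArea)
    p=cast(f,c[:,0],z)[:,:2]*1000
    r=cv2.minAreaRect(p.astype(np.float32)); return r,cv2.boxPoints(r)
def masks(f):
    P=cloud(f);hsv=cv2.cvtColor(f["img"],cv2.COLOR_RGB2HSV);H,S,V=hsv[...,0].astype(int),hsv[...,1],hsv[...,2]
    z=P[...,2]; near=(z>.06)&(z<.11)
    return P,near&(S<90)&(V>120),near&((H<12)|(H>170))&(S>120)
E
python3 - <<'E'
from h import *
for n in("top","scene"):
    f=dict(np.load(n+"0.npz"));P,b,l=masks(f)
    print(n,"blank z",np.median(P[b][:,2]),b.sum(),"ledge z",np.median(P[l][:,2]))
    for nm,m,z in(("blank",b,.088),("ledge+blank",l|b,.08)):
        r,bx=rect(f,m,z);print(nm,r,bx.round(0).tolist())
    z=P[...,2]; m=(z>.089)&(z<.12)&(P[...,0]>.3)&(P[...,0]<.75)&(abs(P[...,1])<.4); print("fence pts",m.sum())
    r,bx=rect(f,m,.094);print(r,bx.round().tolist())
f=dict(np.load("top0.npz"));cv2.imwrite("pics/crop.png",cv2.resize(f["img"][150:280,190:350,::-1],None,fx=5,fy=4.6,interpolation=2)[:600])
E
```

```text
top blank z 0.0879577314563113 2458 ledge z 0.08098275803445992
blank ((534.839599609375, -98.96278381347656), (89.37042999267578, 120.51057434082031), 16.27126121520996) [[475.0, -54.0], [509.0, -169.0], [595.0, -144.0], [561.0, -29.0]]
ledge+blank ((533.94189453125, -64.548828125), (154.6514892578125, 299.68719482421875), 15.332446098327637) [[420.0, 60.0], [499.0, -230.0], [648.0, -189.0], [569.0, 100.0]]
fence pts 1744
((612.5146484375, -42.84492492675781), (16.41669273376465, 299.41680908203125), 15.393487930297852) [[565.0, 99.0], [644.0, -189.0], [660.0, -185.0], [581.0, 104.0]]
scene blank z 0.08583689426631184 1295 ledge z 0.07809725325991873
blank ((534.271240234375, -102.99229431152344), (89.21649169921875, 121.0216293334961), 16.45162582397461) [[474.0, -58.0], [509.0, -174.0], [594.0, -148.0], [560.0, -32.0]]
ledge+blank ((544.9246826171875, -70.48237609863281), (172.73997497558594, 310.9129943847656), 15.322123527526855) [[421.0, 57.0], [503.0, -243.0], [669.0, -198.0], [587.0, 102.0]]
fence pts 583
((643.3655395507812, -160.8811492919922), (14.885207176208496, 61.12786865234375), 15.127923965454102) [[628.0, -133.0], [644.0, -192.0], [659.0, -188.0], [643.0, -129.0]]
```

View pics/crop.png

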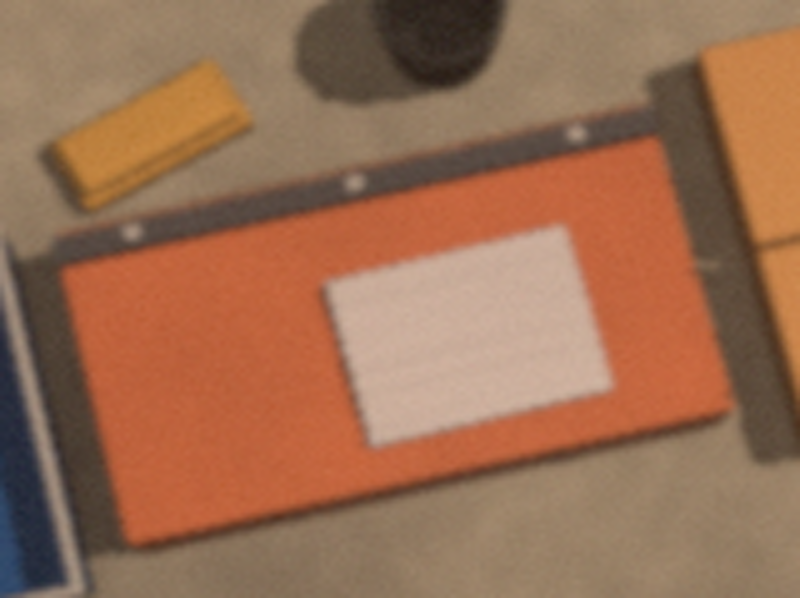

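The crop confirms it: the bright plate on the red ledge, about 90 x 120 mm and 88 mm high, is the blank. The fence is on the far side and the tub on the left (+y'). I will push along y' first, then square it against the fence.

```bash
cat >> h.py <<'E'
from scipy.spatial.transform import Rotation as Ro
A=np.radians(15.35);LC=np.array([542.4,-62.]);EX=np.array([np.cos(A),np.sin(A)]);EY=np.array([-EX[1],EX[0]])
def toL(p): d=np.asarray(p)[...,:2]-LC; return np.stack([d@EX,d@EY],-1)
def go(lx,ly,tipz,yaw):
    "shift/turn in tool axes to put the fingertips at ledge (lx,ly), tip height (mm)"
    s=get_state();R=Ro.from_euler("xyz",s["ee_rot"]);p=s["eef_pos"]*1000
    w=LC+lx*EX+ly*EY;T=np.r_[w,tipz+178]
    T2=Ro.from_euler("xyz",[np.pi,0,np.radians(yaw)])
    print("t",s["t"],"tip L",toL(p).round(1),"z",round(p[2]-178,1),"F",s["force"].round(1))
    print("shift",R.inv().apply(T-p).round(1),"turn",np.degrees((R.inv()*T2).as_rotvec()).round(1))
E
python3 - <<'E'
from h import *
go(-17,-124,200,-164.65)
for n in("top","scene"):
    f=dict(np.load(n+"0.npz"));P,b,l=masks(f);r,bx=rect(f,b,.088);print(toL(bx).round(1).tolist())
E
```

```text
t 0.1 tip L [-87.7 732.4] z 225.8 F [ 0.3 -0.9  0.7]
shift [ 627.4 -587.2   26.8] turn [-0.  -0.1 51.6]
[[-62.7, 25.9], [-60.8, -94.6], [28.6, -93.2], [26.6, 27.3]]
[[-64.5, 22.3], [-62.1, -98.7], [27.1, -97.0], [24.7, 24.0]]
```

Call:
{"op": "drive_tool", "data": {"moves": [[50,-47,0,0,0,4,0],[100,-94,0,0,0,8,0],[150,-140,0,0,0,12,0],[200,-187,0,0,0,16,0],[250,-234,0,0,0,20,0],[300,-281,0,0,0,25,0],[350,-328,0,0,0,29,0],[400,-374,0,0,0,33,0],[450,-421,0,0,0,37,0],[500,-468,0,0,0,41,0],[550,-515,0,0,0,45,0],[600,-561,0,0,0,49,0]]}}

```text
t: 1.6
eef_pos: [0.5216, -0.0853, 0.4047]
ee_rot: [3.142, 0.0, -2.83]
force: [1.9, 1.3, 0.1]
width: 0.044
```

```bash
python3 -c "
from h import *
go(-17,-124,130,-164.65);print(get_state()['width'])"
```

```text
t 1.6 tip L [-26.2 -17. ] z 226.7 F [1.9 1.3 0.1]
shift [  -4.5 -107.3   96.7] turn [0.  0.  2.5]
0.04398823126059145
```

Call:
{"op": "drive_tool", "data": {"moves": [[0,0,0,0,0,0,0],[0,0,0,0,0,0,0]]}}

```text
t: 1.85
eef_pos: [0.5211, -0.0836, 0.4041]
ee_rot: [3.141, -0.001, -2.829]
force: [0.6, 0.7, -0.3]
width: 0.0441
```

```bash
python3 -c "
from h import *
go(-17,-124,130,-164.65);print(get_state()['width'])"
```

```text
t 1.85 tip L [-26.2 -15.2] z 226.1 F [ 0.6  0.7 -0.3]
shift [  -4.4 -109.2   96.1] turn [ 0.  -0.1  2.6]
0.04411929031601015
```

Call:
{"op": "drive_tool", "data": {"moves": [[-2,-55,0,0,0,1,0],[-4,-109,0,0,0,3,0],[-4,-109,40,0,0,3,0],[-4,-109,80,0,0,3,0],[-4,-109,110,0,0,3,0],[-4,-109,130,0,0,3,0],[-4,-109,136,0,0,3,0],[-4,-109,136,0,0,3,0]]}}

```text
t: 2.85
eef_pos: [0.5591, -0.1846, 0.269]
ee_rot: [-3.141, 0.0, -2.878]
force: [0.5, -1.0, -0.1]
width: 0.0439
```

```bash
python3 -c "
from h import *
go(-17,-124,84,-164.65)
f=grab_frame('scene');cv2.imwrite('pics/s1.png',cv2.resize(f['img'][100:300,160:400,::-1],None,fx=3,fy=3))"
```

```text
t 2.85 tip L [ -16.3 -122.7] z 91.0 F [ 0.5 -1.  -0.1]
shift [ 0.7 -1.3  7. ] turn [-0.   0.  -0.3]
```

View pics/s1.png

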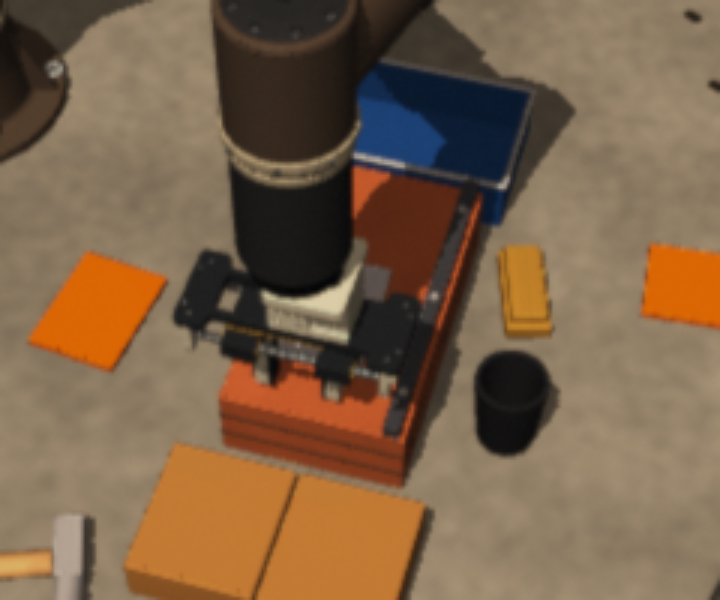

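The gripper stands over the ledge's brick end behind the blank, with the fingers at about (265,365) and (335,385) and clear of the fence. I lower it and approach.

Call:
{"op": "drive_tool", "data": {"moves": [[0,0,3,0,0,0,0],[0,0,6,0,0,0,0],[0,0,7,0,0,0,0],[0,5,7,0,0,0,0],[0,10,7,0,0,0,0],[0,14,7,0,0,0,0],[0,17,7,0,0,0,0],[0,20,7,0,0,0,0],[0,23,7,0,0,0,0],[0,26,7,0,0,0,0]]}}

```text
t: 4.15
eef_pos: [0.5521, -0.1606, 0.2617]
ee_rot: [-3.141, 0.0, -2.88]
force: [0.3, -2.1, -0.5]
width: 0.0435
```

```bash
python3 -c "
from h import *
go(-17,-100,84,-164.65)"
```

```text
t 4.15 tip L [-16.7 -97.6] z 83.7 F [ 0.3 -2.1 -0.5]
shift [ 0.3 -2.4 -0.3] turn [-0.   0.  -0.4]
```

Call:
{"op": "drive_tool", "data": {"moves": [[0,5,0,0,0,0,0],[0,12,0,0,0,0,0],[0,20,0,0,0,0,0],[0,28,0,0,0,0,0],[0,36,0,0,0,0,0],[0,44,0,0,0,0,0],[0,52,0,0,0,0,0],[0,60,0,0,0,0,0],[0,68,0,0,0,0,0],[0,74,0,0,0,0,0],[0,78,0,0,0,0,0],[0,80,0,0,0,0,0]]}}

```text
t: 5.65
eef_pos: [0.5314, -0.0831, 0.2617]
ee_rot: [3.142, -0.0, -2.88]
force: [1.3, -3.1, -0.4]
width: 0.0438
```

```bash
python3 -c "
from h import *
go(-17,60,84,-164.65)
f=grab_frame('scene');cv2.imwrite('pics/s2.png',cv2.resize(f['img'][100:300,160:400,::-1],None,fx=3,fy=3))
f=grab_frame('top');cv2.imwrite('pics/t2.png',f['img'][:,:,::-1])
P,b,l=masks(f);L=toL(P[b]*1000);L=L[(abs(L[:,0])<85)&(abs(L[:,1])<220)];print(len(L),L.min(0),L.max(0),np.percentile(L,[1,99],axis=0))"
```

```text
t 5.65 tip L [-16.2 -17.4] z 83.7 F [ 1.3 -3.1 -0.4]
shift [ 1.3 77.4 -0.3] turn [ 0.  -0.  -0.4]
964 [ -84.61058399 -147.30568554] [ 80.20329402 183.45511446] [[ -75.02248874 -109.52977411]
 [  72.55510254  181.87076015]]
```

View pics/s2.png

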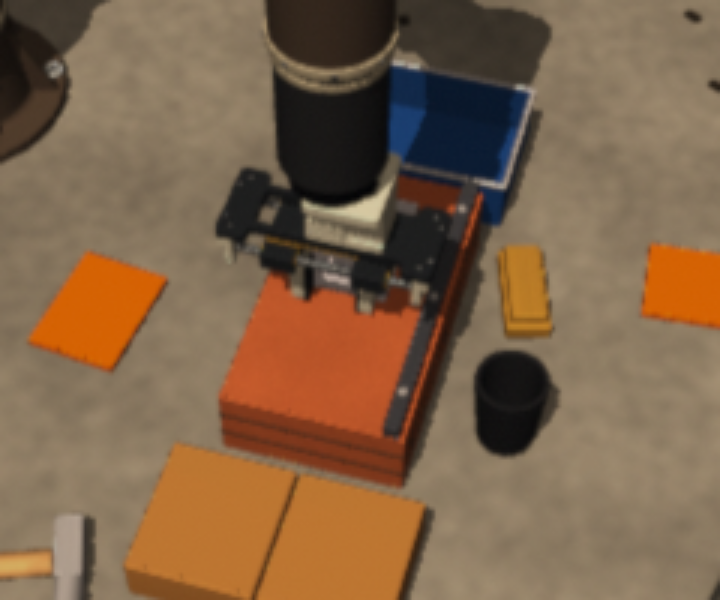

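The blank is moving ahead of the fingers: a bright sliver shows at (335,278), and the brick behind it is bare. I continue to about 6 mm short of the goal, then back off and raise to look.

Call:
{"op": "drive_tool", "data": {"moves": [[0,5,0,0,0,0,0],[0,12,0,0,0,0,0],[0,20,0,0,0,0,0],[0,28,0,0,0,0,0],[0,36,0,0,0,0,0],[0,44,0,0,0,0,0],[0,52,0,0,0,0,0],[0,59,0,0,0,0,0],[0,65,0,0,0,0,0],[0,69,0,0,0,0,0],[0,71,0,0,0,0,0],[0,71,0,0,0,0,0]]}}

```text
t: 7.25
eef_pos: [0.513, -0.0145, 0.2617]
ee_rot: [3.141, 0.0, -2.88]
force: [0.1, -0.9, 1.1]
width: 0.0435
```

Call:
{"op": "drive_tool", "data": {"moves": [[0,-8,0,0,0,0,0],[0,-15,0,0,0,0,0],[0,-15,-40,0,0,0,0],[40,-60,-80,0,0,-10,0],[80,-110,-80,0,0,-20,0],[110,-160,-80,0,0,-30,0],[140,-180,-80,0,0,-40,0],[140,-180,-80,0,0,-50,0],[140,-180,-80,0,0,-60,0],[140,-180,-80,0,0,-70,0],[140,-180,-80,0,0,-80,0],[140,-180,-80,0,0,-90,0]]}}

```text
t: 8.75
eef_pos: [0.4242, -0.2252, 0.3417]
ee_rot: [-3.141, 0.0, -1.304]
force: [0.7, -0.1, 0.1]
width: 0.0438
```

```bash
cat >> h.py <<'E'
def look(tag):
    for n in("top","scene"):
        f=grab_frame(n);cv2.imwrite(f"pics/{n}{tag}.png",f["img"][:,:,::-1]);np.savez(f"{n}{tag}.npz",**f);P,b,l=masks(f)
        L=toL(P*1000);b&=(abs(L[...,0])<80)&(abs(L[...,1])<220)
        r,bx=rect(f,b,.088);print(n,[round(x,1) for x in r[1]],"centre",toL(np.array(r[0])).round(1),toL(bx).round(1).tolist())
E
python3 -c "
from h import *
look('3'); go(-60,107,120,-74.65)"
```

```text
top [7.4, 9.8] centre [ 76.2 110.7] [[73.8, 116.4], [71.5, 106.8], [78.6, 105.1], [81.0, 114.6]]
scene [90.1, 121.5] centre [-16.7 119.8] [[-61.3, 180.8], [-62.1, 59.3], [28.0, 58.8], [28.8, 180.2]]
t 8.85 tip L [-157.2 -126.1] z 163.7 F [0.3 0.4 0.7]
shift [-233.5  -96.    43.7] turn [-0.   0.  -0.3]
```

Call:
{"op": "drive_tool", "data": {"moves": [[-50,0,0,0,0,0,0],[-100,0,0,0,0,0,0],[-150,-20,0,0,0,0,0],[-200,-40,20,0,0,0,0],[-236,-63,40,0,0,0,0],[-236,-63,70,0,0,0,0],[-236,-63,80,0,0,0,0],[-236,-68,80,0,0,0,0],[-236,-74,80,0,0,0,0],[-236,-80,80,0,0,0,0],[-236,-84,80,0,0,0,0],[-236,-88,80,0,0,0,0]]}}

```text
t: 10.35
eef_pos: [0.4467, 0.0252, 0.2616]
ee_rot: [3.136, -0.0, -1.31]
force: [-21.0, 2.7, 24.1]
width: 0.0439
```

```bash
python3 -c "
from h import *
go(-35,110,84,-74.65)"
```

```text
t 10.35 tip L [-69.2 109.4] z 83.6 F [-21.    2.7  24.1]
shift [ -0.9 -34.2  -0.6] turn [ 0.3 -0.  -0.4]
```

The tool feels 21 N sideways and 24 N upward, which is unexpected, so I look before going on.

```bash
python3 -c "
from h import *
f=grab_frame('scene');np.savez('scene4.npz',**f);a=cv2.resize(f['img'][110:230,210:370,::-1],None,fx=5,fy=5);cv2.imwrite('pics/s4.png',a)
f=grab_frame('top');cv2.imwrite('pics/t4.png',cv2.resize(f['img'][120:320,120:360,::-1],None,fx=3,fy=3));print(get_state())"
```

```text
{'t': 10.45, 'q': array([ 0.49902302,  0.13807897, -0.66280989, -0.00138015, -0.77569952,
        1.33331786]), 'qd': array([ 0.00069481, -0.0060655 , -0.00617791,  0.00259963,  0.01112109,
       -0.00291376]), 'joint_efforts': array([ -0.91633379, -27.25442111,  24.69938278,   6.35768428,
         4.15439799,  -0.08447129]), 'eef_pos': array([0.44656447, 0.02517491, 0.26169905]), 'ee_rot': array([ 3.13573669e+00, -4.28985089e-04, -1.31023864e+00]), 'force': array([-13.46699829,   0.46373786,  15.6696249 ]), 'moment': array([0.39308301, 4.94327111, 0.12913559]), 'width': 0.043607139495864526}
```

View pics/s4.png

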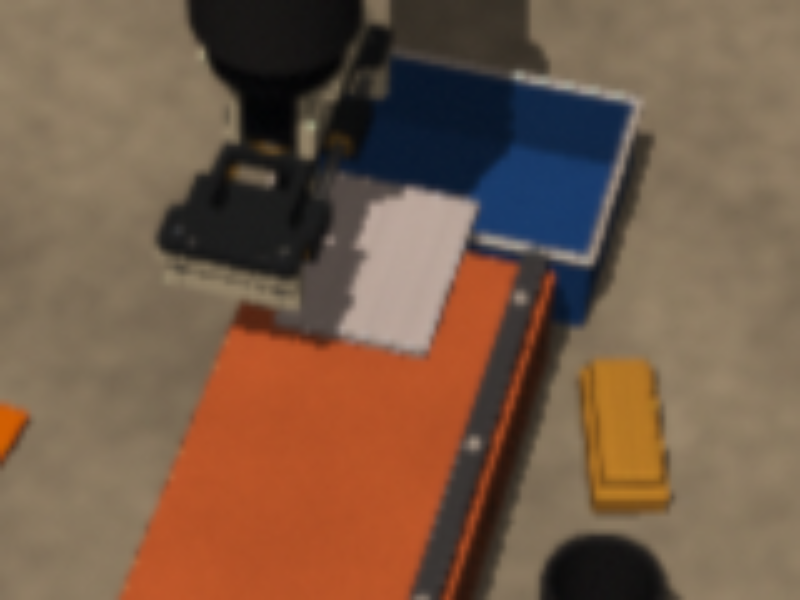

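View pics/t4.png

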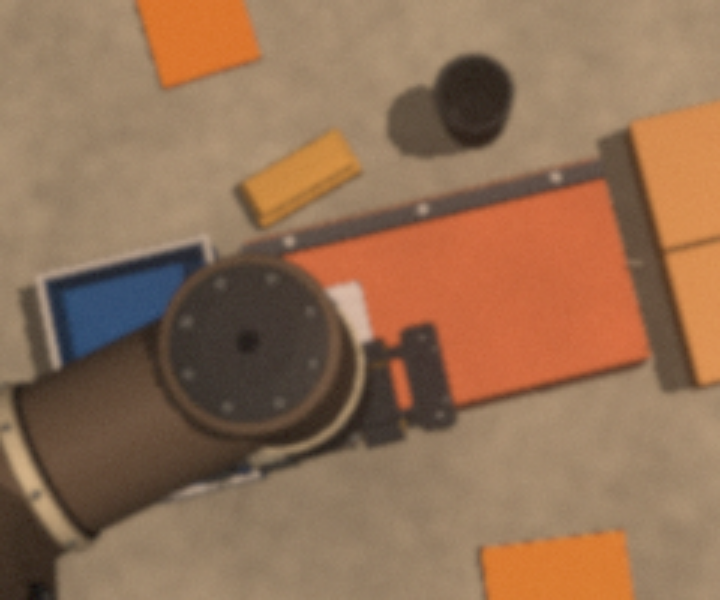

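Both views show the blank still flat and undisturbed on the ledge, with its far corners at about (475,200) and (425,350) in the scene crop. Nothing is visibly jammed. The force was already falling, so I hold briefly to see whether it settles.

Call:
{"op": "drive_tool", "data": {"moves": [[0,0,0,0,0,0,0],[0,0,0,0,0,0,0]]}}

```text
t: 10.7
eef_pos: [0.4464, 0.0251, 0.2617]
ee_rot: [3.136, -0.0, -1.31]
force: [-12.8, 0.3, 15.3]
width: 0.0438
```

```bash
python3 -c "
from h import *
s=get_state();print(s['force'],s['moment'],s['q']);go(-35,110,84,-74.65)"
```

```text
[-12.78901212   0.30993125  15.26483356] [0.24662375 4.63068672 0.13143055] [ 4.99159917e-01  1.37599233e-01 -6.63354458e-01 -1.24353493e-03
 -7.74935972e-01  1.33322829e+00]
t 10.7 tip L [-69.5 109.4] z 83.7 F [-12.8   0.3  15.3]
shift [ -0.8 -34.5  -0.4] turn [ 0.3 -0.  -0.4]
```

A steady 13 N back and 15 N up looks like the tips scraping the ledge. I back off 3 mm and raise 2 mm to test that.

Call:
{"op": "drive_tool", "data": {"moves": [[0,3,0,0,0,0,0],[0,6,0,0,0,0,0],[0,6,0,0,0,0,0]]}}

```text
t: 11.08
eef_pos: [0.4426, 0.0244, 0.2617]
ee_rot: [-3.141, 0.0, -1.309]
force: [0.2, -0.8, -0.1]
width: 0.0439
```

Call:
{"op": "drive_tool", "data": {"moves": [[0,0,-2,0,0,0,0],[0,0,-2,0,0,0,0],[0,0,-2,0,0,0,0]]}}

```text
t: 11.45
eef_pos: [0.4427, 0.0245, 0.2637]
ee_rot: [-3.142, 0.0, -1.309]
force: [-0.4, 0.1, -0.2]
width: 0.0438
```

```bash
python3 -c "
from h import *
s=get_state();print(s['force'],s['moment'],s['ee_rot'],s['q']);go(-35,110,84,-74.65)"
```

```text
[-0.44190141  0.0869166  -0.18002416] [-0.07245823 -0.09855756  0.00518779] [-3.14153379e+00  1.65347332e-06 -1.30933731e+00] [ 5.02629789e-01  1.26799123e-01 -6.71341961e-01  1.78419827e-05
 -7.72597687e-01  1.32961278e+00]
t 11.45 tip L [-73.3 109.8] z 85.7 F [-0.4  0.1 -0.2]
shift [ -0.5 -38.3   1.7] turn [-0.   0.  -0.4]
```

Off contact the force vanishes, including the vertical part. So the tips were wedging on the blank's upper edge rather than scraping the brick. I lower until the tips just clear the brick, watching the force.

Call:
{"op": "drive_tool", "data": {"moves": [[0,0,2,0,0,0,0],[0,0,3,0,0,0,0],[0,0,4,0,0,0,0],[0,0,4,0,0,0,0]]}}

```text
t: 11.95
eef_pos: [0.4426, 0.0244, 0.2596]
ee_rot: [3.141, -0.0, -1.309]
force: [0.6, 0.1, 0.4]
width: 0.0435
```

Call:
{"op": "drive_tool", "data": {"moves": [[0,-1,0,0,0,0,0],[0,-2,0,0,0,0,0],[0,-3,0,0,0,0,0],[0,-3,0,0,0,0,0]]}}

```text
t: 12.45
eef_pos: [0.445, 0.025, 0.2595]
ee_rot: [3.14, -0.0, -1.31]
force: [-4.3, -0.1, 3.6]
width: 0.0437
```

```bash
python3 -c "
from h import *
s=get_state();print(s['force'],s['moment'],s['ee_rot'],s['q']);go(-35,110,84,-74.65)"
```

```text
[-4.28042066 -0.10713815  3.57869092] [-0.05171156  1.54045284  0.0272647 ] [ 3.14014057e+00 -8.49327036e-05 -1.30957773e+00] [ 5.00859516e-01  1.37506067e-01 -6.70833971e-01 -3.78977156e-04
 -7.63887069e-01  1.33142921e+00]
t 12.45 tip L [-70.9 109.7] z 81.5 F [-4.3 -0.1  3.6]
shift [ -0.6 -35.9  -2.6] turn [ 0.1 -0.  -0.4]
```

Call:
{"op": "drive_tool", "data": {"moves": [[0,-1,0,0,0,0,0],[0,-2,0,0,0,0,0],[0,-3,0,0,0,0,0],[0,-3,0,0,0,0,0]]}}

```text
t: 12.95
eef_pos: [0.4473, 0.0254, 0.2594]
ee_rot: [3.138, -0.001, -1.31]
force: [-7.7, -2.0, 5.8]
width: 0.044
```

```bash
python3 -c "
from h import *
s=get_state();print(s['force'],s['moment'],s['ee_rot'],s['q']);go(-35,110,84,-74.65)
look(5);f=np.load('scene5.npz');P=cloud(f);L=toL(P*1000);z=P[...,2]*1000
print('tub/low obstacles z near body:');
t=np.load('top5.npz')"
```

```text
[-7.69597782 -1.9642876   5.79547941] [-0.47719216  2.60075637  0.09595071] [ 3.13845382e+00 -5.24656400e-04 -1.30966308e+00] [ 4.98932659e-01  1.41942065e-01 -6.65557427e-01 -3.30894121e-04
 -7.66470955e-01  1.33323482e+00]
t 12.95 tip L [-68.6 109.4] z 81.4 F [-7.7 -2.   5.8]
shift [ -0.8 -33.6  -2.7] turn [ 0.2 -0.  -0.4]
top [49.3, 25.1] centre [ 7.5 76.2] [[-17.7, 87.6], [-16.5, 62.5], [32.7, 64.8], [31.6, 89.9]]
scene [63.6, 121.1] centre [ -1.3 119.7] [[-33.3, 180.1], [-32.9, 59.0], [30.7, 59.2], [30.3, 180.3]]
tub/low obstacles z near body:
```

At the lower tip height the blank slides: its far edge moved from 28 to 30.5 mm and the force fell. I continue slowly.

Call:
{"op": "drive_tool", "data": {"moves": [[0,-2,0,0,0,0,0],[0,-4,0,0,0,0,0],[0,-6,0,0,0,0,0],[0,-8,0,0,0,0,0],[0,-10,0,0,0,0,0],[0,-12,0,0,0,0,0],[0,-14,0,0,0,0,0],[0,-16,0,0,0,0,0]]}}

```text
t: 14.05
eef_pos: [0.4628, 0.0295, 0.2594]
ee_rot: [3.138, -0.001, -1.31]
force: [-6.2, -1.6, 7.0]
width: 0.0438
```

```bash
python3 -c "
from h import *
go(-34,110,82,-74.65)
look(6);print(get_state()['ee_rot'])"
```

```text
t 14.05 tip L [-52.6 109.3] z 81.4 F [-6.2 -1.6  7. ]
shift [ -0.9 -18.6  -0.7] turn [ 0.2 -0.  -0.4]
top [46.3, 20.4] centre [24.1 73.6] [[0.8, 83.5], [1.1, 63.0], [47.4, 63.7], [47.1, 84.2]]
scene [63.6, 121.3] centre [ 14.4 119.1] [[-17.5, 179.7], [-17.2, 58.3], [46.4, 58.5], [46.1, 179.9]]
[ 3.13894263e+00 -5.44809649e-04 -1.30972580e+00]
```

Call:
{"op": "drive_tool", "data": {"moves": [[0,-2,0,0,0,0,0],[0,-4,0,0,0,0,0],[0,-6,0,0,0,0,0],[0,-8,0,0,0,0,0],[0,-10,0,0,0,0,0],[0,-12,0,0,0,0,0],[0,-14,0,0,0,0,0],[0,-15,0,0,0,0,0],[0,-16,0,0,0,0,0],[0,-16.5,0,0,0,0,0]]}}

```text
t: 15.4
eef_pos: [0.4787, 0.0337, 0.2593]
ee_rot: [3.138, -0.001, -1.31]
force: [-8.0, -1.5, 5.8]
width: 0.0439
```

Call:
{"op": "drive_tool", "data": {"moves": [[0,-0.5,0,0,0,0,0],[0,-1,0,0,0,0,0],[0,-1.5,0,0,0,0,0],[0,-1.5,0,0,0,0,0]]}}

```text
t: 15.9
eef_pos: [0.4796, 0.0339, 0.2593]
ee_rot: [3.137, -0.001, -1.31]
force: [-10.5, -1.2, 8.4]
width: 0.0441
```

```bash
python3 -c "
from h import *
go(-34,110,82,-74.65)
look(7);print(get_state()['ee_rot'])"
```

```text
t 15.9 tip L [-35.2 109.1] z 81.3 F [-10.5  -1.2   8.4]
shift [-0.9 -1.2 -0.7] turn [ 0.3 -0.  -0.4]
top [48.3, 17.4] centre [42.9 72.2] [[18.8, 80.9], [18.7, 63.6], [67.0, 63.4], [67.1, 80.7]]
scene [62.7, 121.5] centre [ 31.4 119.1] [[0.3, 180.0], [-0.2, 58.4], [62.6, 58.2], [63.0, 179.7]]
[ 3.13689924e+00 -6.12769079e-04 -1.30983875e+00]
```

Call:
{"op": "drive_tool", "data": {"moves": [[0,-0.5,0,0,0,0,0],[0,-1,0,0,0,0,0],[0,-1,0,0,0,0,0]]}}

```text
t: 16.38
eef_pos: [0.4799, 0.034, 0.2591]
ee_rot: [3.135, -0.001, -1.31]
force: [-13.5, -1.5, 11.3]
width: 0.0435
```

Call:
{"op": "drive_tool", "data": {"moves": [[0,-0.5,0,0,0,0,0],[0,-1,0,0,0,0,0],[0,-1,0,0,0,0,0]]}}

```text
t: 16.75
eef_pos: [0.4802, 0.034, 0.259]
ee_rot: [3.134, -0.001, -1.31]
force: [-15.6, -0.1, 13.6]
width: 0.0439
```

The tool now barely advances while the force rises to 15 N, so the blank is seated on the fence. I back off, lift, turn and set up the last few mm of y' push.

Call:
{"op": "drive_tool", "data": {"moves": [[0,5,0,0,0,0,0],[0,20,0,0,0,0,0],[0,20,-40,0,0,5,0.5],[20,20,-60,0,0,15,0.5],[50,0,-60,0,0,25,0.5],[84,-30,-60,0,0,35,0.5],[84,-54,-60,0,0,45,0.5],[84,-54,-60,0,0,55,0.5],[84,-54,-60,0,0,65,0.5],[84,-54,-60,0,0,75,0.5],[84,-54,-60,0,0,85,0.5],[84,-54,-60,0,0,90,0.5]]}}

```text
t: 18.25
eef_pos: [0.5566, -0.0319, 0.3197]
ee_rot: [3.142, 0.001, -2.884]
force: [0.0, 0.5, 1.2]
width: 0.022
```

```bash
python3 -c "
from h import *
go(20,30,82.5,-164.65)
look(8);print(get_state()['width'])"
```

```text
t 18.25 tip L [21.7 25.3] z 141.7 F [0.  0.5 1.2]
shift [ 1.8  4.7 59.2] turn [ 0.   0.  -0.6]
top [85.8, 118.0] centre [ 17.7 123.8] [[-25.7, 182.5], [-24.8, 64.5], [61.0, 65.1], [60.1, 183.1]]Traceback (most recent call last):
  File "<string>", line 4, in <module>
    look(8);print(get_state()['width'])
    ~~~~^^^
  File "h.py", line 37, in look
    r,bx=rect(f,b,.088);print(n,[round(x,1) for x in r[1]],"centre",toL(np.array(r[0])).round(1),toL(bx).round(1).tolist())
         ~~~~^^^^^^^^^^
  File "h.py", line 16, in rect
    c=max(cv2.findContours(m,cv2.RETR_EXTERNAL,cv2.CHAIN_APPROX_NONE)[0],key=cv2.contourArea)
ValueError: max() iterable argument is empty
```

Call:
{"op": "drive_tool", "data": {"moves": [[2,0,30,0,0,-0.6,0.5],[2,0,50,0,0,-0.6,0.5],[2,0,57,0,0,-0.6,0.5],[2,0,59,0,0,-0.6,0.5],[2,8,59,0,0,-0.6,0.5],[2,16,59,0,0,-0.6,0.5],[2,22,59,0,0,-0.6,0.5],[2,26,59,0,0,-0.6,0.5],[2,29,59,0,0,-0.6,0.5],[2,31,59,0,0,-0.6,0.5],[2,33,59,0,0,-0.6,0.5],[2,33,59,0,0,-0.6,0.5]]}}

```text
t: 19.85
eef_pos: [0.5466, -0.0006, 0.2608]
ee_rot: [-3.141, 0.0, -2.87]
force: [1.1, -2.7, 2.1]
width: 0.0219
```

```bash
python3 -c "
from h import *
go(20,60.3,82.5,-164.65)
look(9)"
```

```text
t 19.85 tip L [20.3 58.1] z 82.8 F [ 1.1 -2.7  2.1]
shift [0.3 2.2 0.3] turn [-0.   0.   0.2]
top [61.9, 87.9] centre [  5.  143.8] [[-27.1, 187.0], [-24.9, 99.1], [37.0, 100.7], [34.8, 188.5]]Traceback (most recent call last):
  File "<string>", line 4, in <module>
    look(9)
    ~~~~^^^
  File "h.py", line 37, in look
    r,bx=rect(f,b,.088);print(n,[round(x,1) for x in r[1]],"centre",toL(np.array(r[0])).round(1),toL(bx).round(1).tolist())
         ~~~~^^^^^^^^^^
  File "h.py", line 16, in rect
    c=max(cv2.findContours(m,cv2.RETR_EXTERNAL,cv2.CHAIN_APPROX_NONE)[0],key=cv2.contourArea)
ValueError: max() iterable argument is empty
```

Call:
{"op": "drive_tool", "data": {"moves": [[0,1,0,0,0,0,0.5],[0,2,0,0,0,0,0.5],[0,2,0,0,0,0,0.5]]}}

```text
t: 20.32
eef_pos: [0.5461, 0.0014, 0.2608]
ee_rot: [-3.141, 0.0, -2.87]
force: [2.5, -3.7, 3.4]
width: 0.0218
```

Call:
{"op": "drive_tool", "data": {"moves": [[0,-10,0,0,0,0,0.5],[0,-25,0,0,0,0,0.5],[0,-40,-30,0,0,0,0.5],[0,-80,-70,0,0,0,0.5],[30,-130,-80,0,0,-10,0],[60,-130,-80,0,0,-20,0],[100,-130,-80,0,0,-30,0],[140,-130,-80,0,0,-40,0],[160,-130,-80,0,0,-50,0],[160,-130,-80,0,0,-60,0],[160,-130,-80,0,0,-75,0],[160,-130,-80,0,0,-90,0]]}}

```text
t: 21.82
eef_pos: [0.4266, -0.1674, 0.3406]
ee_rot: [-3.142, 0.001, -1.442]
force: [-0.2, -0.8, -0.6]
width: 0.0439
```

```bash
python3 -c "
from h import *
go(-50,115,81.5,-74.65)
try: look(10)
except Exception as e: print(e)
f=np.load('scene10.npz');cv2.imwrite('pics/s10.png',cv2.resize(f['img'][110:230,210:370,::-1],None,fx=5,fy=5))"
```

```text
t 21.825 tip L [-139.6  -71. ] z 162.6 F [-0.2 -0.8 -0.6]
shift [-196.6  -62.9   81.2] turn [-0.  0. -8.]
top [48.9, 118.9] centre [ 42.3 130.1] [[17.6, 189.5], [18.1, 70.6], [66.9, 70.8], [66.5, 189.7]]
scene [88.9, 121.5] centre [ 18. 126.] [[-27.0, 186.4], [-26.0, 64.9], [62.9, 65.6], [61.9, 187.1]]
```

View pics/s10.png

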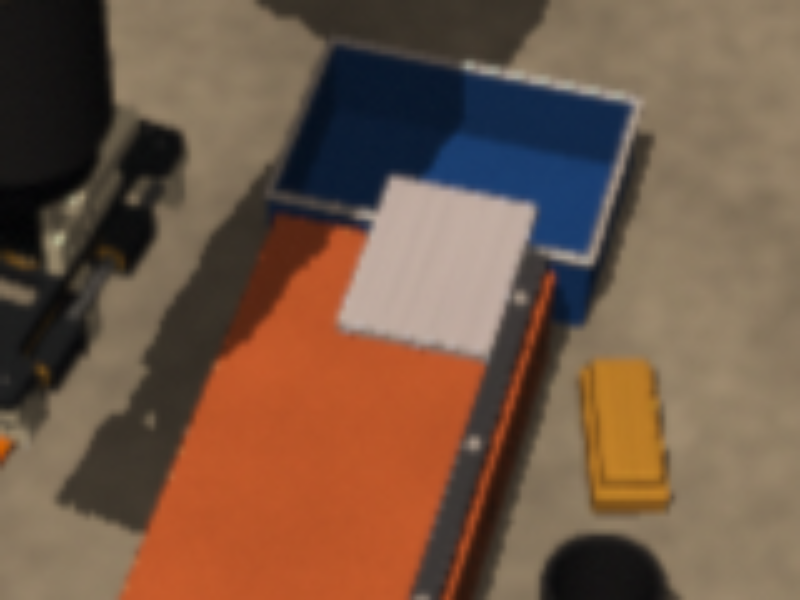

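The blank now sits at the tub end, alongside the fence (corners (390,178), (535,205), (487,357), (340,328)) and overhanging toward the tub by about 40 mm. It may have turned 0.3–0.5°, so I press it once more gently onto the fence.

Call:
{"op": "drive_tool", "data": {"moves": [[-50,0,0,0,0,-4,0],[-100,-10,0,0,0,-8,0],[-150,-30,20,0,0,-8,0],[-195,-63,40,0,0,-8,0],[-195,-63,65,0,0,-8,0],[-195,-63,78,0,0,-8,0],[-195,-63,81,0,0,-8,0],[-195,-63,81,0,0,-8,0]]}}

```text
t: 22.92
eef_pos: [0.4655, 0.0339, 0.2602]
ee_rot: [-3.141, 0.0, -1.31]
force: [-0.1, -0.2, 0.5]
width: 0.0442
```

```bash
python3 -c "
from h import *
go(-34,110,81.5,-74.65)"
```

```text
t 22.925 tip L [-48.8 112.8] z 82.2 F [-0.1 -0.2  0.5]
shift [  2.7 -14.8   0.7] turn [-0.   0.  -0.4]
```

Call:
{"op": "drive_tool", "data": {"moves": [[2,-3,0.8,0,0,-0.4,0],[2,-6,0.8,0,0,-0.4,0],[2,-9,0.8,0,0,-0.4,0],[2,-11,0.8,0,0,-0.4,0],[2,-13,0.8,0,0,-0.4,0],[2,-14,0.8,0,0,-0.4,0],[2,-15,0.8,0,0,-0.4,0],[2,-15,0.8,0,0,-0.4,0]]}}

```text
t: 23.92
eef_pos: [0.4789, 0.0358, 0.2584]
ee_rot: [3.137, -0.0, -1.301]
force: [-7.7, -1.5, 6.5]
width: 0.0437
```

Call:
{"op": "drive_tool", "data": {"moves": [[0,-0.5,0,0,0,0,0],[0,-1,0,0,0,0,0],[0,-1.5,0,0,0,0,0],[0,-1.5,0,0,0,0,0]]}}

```text
t: 24.42
eef_pos: [0.4793, 0.0359, 0.2584]
ee_rot: [3.135, -0.0, -1.301]
force: [-13.7, 0.0, 13.1]
width: 0.0434
```

Call:
{"op": "drive_tool", "data": {"moves": [[0,5,0,0,0,0,0],[0,20,0,0,0,0,0],[20,40,-40,0,0,0,0],[60,70,-80,0,0,0,0],[100,70,-80,0,0,0,0],[150,80,-80,0,0,0,0],[200,90,-80,0,0,0,0],[200,90,-80,0,0,0,0]]}}

```text
t: 25.42
eef_pos: [0.4476, -0.1825, 0.3385]
ee_rot: [3.141, -0.0, -1.305]
force: [-0.5, -0.5, -0.1]
width: 0.044
```

```bash
python3 -c "
from h import *
try: look(11)
except Exception as e: print(e)
f=np.load('scene11.npz');cv2.imwrite('pics/s11.png',cv2.resize(f['img'][110:260,190:370,::-1],None,fx=4,fy=4));print(get_state()['force'],get_state()['t'])"
```

```text
top [9.8, 29.1] centre [63.8 86.2] [[62.5, 101.5], [55.6, 73.2], [65.2, 70.8], [72.1, 99.2]]
scene [88.8, 121.6] centre [ 18.4 126. ] [[-26.4, 186.6], [-25.7, 65.0], [63.1, 65.5], [62.4, 187.1]]
[-0.32832594  0.63492618  0.36209981] 25.525
```

View pics/s11.png

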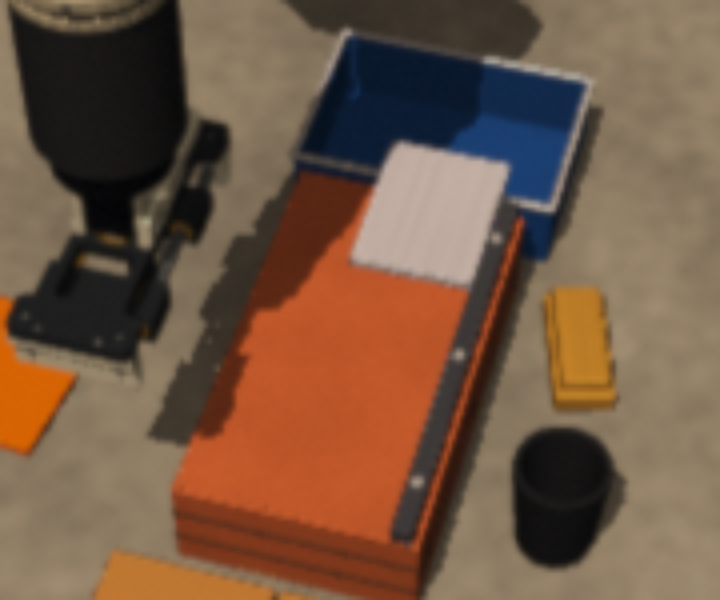

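The blank lies flat along the fence (corners (400,142), (508,165), (467,285), (352,264)) with its end past the ledge toward the tub. The robot is clear of it, and the ingot and crucible are in place. Its skew is about 0.3°, within the measurement noise. I hand it in.

```bash
python3 -c "
from station import *
print(job_done())"
```

```text
the job is handed in; nothing more can be done
None
```

I pushed the blank until it lay against the fence with about 40 mm sticking out past the ledge end by the tub, and handed the job in at about 25.5 s. The pushes were one along the ledge, one onto the fence, a few more mm along, and a last light press onto the fence.

**Last checks**
- **Overhang:** 39.6 mm in the top view before the last press. The scene view gave about 40 mm after it, once I removed a 3.3 mm offset that I had worked out from the ledge's known end.
- **Squareness:** the scene view showed about 0.3° of skew after the last press, which I put down to measurement noise. During that press the fingers stopped advancing as the force rose to about 14 N, so I took the blank to be seated against the fence.
- **Surroundings:** the blank lies flat and the robot is clear of it. The crucible and ingot look in place. The hammer was outside the final picture, but the arm never went near it.

**What failed or disagreed**
- The two cameras differed by 2–4 mm, and the arm hid most of the blank from the top camera in the final look, so that last check rests on the scene view.
- The first push toward the fence wedged on the blank's upper edge, with about 21 N sideways and 24 N upward. I backed off and lowered the fingertips about 2 mm, and the blank then slid.

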